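Lever open the reference module and trim its pointer to the mark

ROBOT

A 6-joint arm with a two-finger parallel gripper is mounted at the origin on the work surface. World frame = base frame: x ahead of the robot, y to its left, z up, the work surface at z = 0. Lengths are in m, angles in degrees, forces in N, time in s.
With the tool pointing down it reaches from about 0.4 to 0.825 m from the base axis. Payload 7 kg.
Tool frame: the origin (TCP) lies on the centre line of the jaws, within the pads' length; the fingertips stand 19 mm ahead of it and the grasp point (between the pads) is the TCP; z points along the fingers, y is the line along which they close (so a half turn about z gives the same grasp; the last joint's range is limited). The gripper opens to 88 mm and grips with 3 to 60 N. Pads are 19 mm wide; open, the fingers measure 130 mm over their backs; the gripper's body (78 mm by 193 mm) begins 47 mm behind the grasp point.
Start: joints at [-53.509, 20.546, 0.682, 0, -70.136, -16.507], TCP at [0.231, -0.634, 0.246] pointing down, gripper open.
Joint ranges: [-176.03, 176.03], [-82.01, 121.73], [-58.28, 71.71], [-173.87, 95.51], [-174.79, -0.11], [-173.66, 173.66]. Speed limits (degrees/s): [136.94, 136.94, 172.46, 180, 180, 180].

INTERFACE

Orientations are given as [roll, pitch, yaw] about the fixed x, y, z axes, in that order (R = Rz(yaw) Ry(pitch) Rx(roll)).
In Python, from plant import ctrl gives the robot as it stands.
- The arm moves only by the tool move_arm, never from a script. Its argument "motion" is a list of rows, each a list of 3 entries, a list of its own where there are three numbers: the shift along the tool's x, y, z in mm, then the turn, a rotation vector about the tool's x, y, z in degrees, then the closure, from 0 (fully open) to 1 (shut). A call has 1 to 10 rows; each row is the pose to reach, as a shift and turn from the pose commanded when the call began, along the tool's axes at that moment; what a row does not reach only later rows make up. A row lasts 1/12 s, in which the tool goes at most 41.7 mm and 7.16 degrees, less where a joint would pass 70% of its speed; a pose out of reach is approached as far as the arm can. A call with a gripper value outside its range is refused whole. The fingers move at their own pace and stop on an object; the grip force is fixed at half the most. Time passes only in rows, so rows that repeat a pose let the fingers close. It gives the time, the measured TCP pose, the force, the opening and the grip force at its end, in the units of the state.
- ctrl.get_obs(): the state, without advancing time (a new reading comes with each control period).
- ctrl.snapshot(name): name is "side" or "top" or "wrist"; returns a dict with "color" (384x512x3 uint8, blue, green, red), "camera_matrix" (3x3 intrinsics, pixels), "cam_to_world" (4x4, takes a point from camera to world coordinates). Camera axes: x right, y up, looking along -z (the intrinsics and any distortion apply to the point x, -y, -z); pixel columns grow to the right and rows downward; lengths in m; the calibration is good to about 2 mm. A picture is of the moment at which its call begins. There is no depth.
- ctrl.close_job(): hands the job in; it is judged then, once.
The state is a dict: "clock": time; "joint_pos": joint angles; "qvel": joint speeds; "tau": joint torques, N m; "tool_pos": TCP position; "orientation": TCP orientation; "force": force on the tool from outside, world axes, zero at the start; "moment": the same for the moment, N m; "opening": finger opening in m; "gripper_force": force on a finger pad.
Only numpy, scipy, OpenCV 4.12 (cv2) and the standard library are available. Lean on these libraries where they do the work, as an engineer would, in place of code of your own. Each camera call takes 0.05 s, during which the arm holds its last target. There are 200 camera calls.

TASK

Take the yellow spudger, put its blade into the slot under the front of the blue cover and lever the cover open until it stands upright or leans back; use only the spudger on the cover, not the gripper. Lay the spudger down flat on the bench or back in its rest, clear of the module, then turn the black trim knob until the tip of the dial pointer meets the red mark. Leave the cover open and do not move the other things on the bench.

Things in the scene. Friction and masses are not known exactly. Their poses are not given: they have to be found in the camera images.
- module: Reference module: low grey metal case fixed to the bench, 130 (x) x 140 (y) x 45 tall, origin at the centre of its underside, front faces its own -x. A blue cover hinged along its far (+x) top edge closes it. Under the cover, on a panel at height 36: a trim knob on the right (-y) and a dial on the left (+y).
- pry_slot (a point): Middle of the mouth of the pry slot in the module's front face, 40.5 above the bench: 50 wide (along y), 9 high (36 to 45), orange stripes above and below. It runs along the module's +x through the 8 thick rim, straight into the cavity under the cover's front flange; slot floor level with the panel.
- cover (a joint): Opening angle of the blue plastic cover, rad: 0 closed, 1.57 upright, 1.9 its stop, leaning back. The cover is a shell 130 x 140 x 38 tall, 100 g, on a stiff hinge: it stays at any angle. Opening takes about 2 N at its front edge.
- cover_lip (a point): Middle of the cover's front lower edge, 130 from the hinge line; closed: 45 above the bench, right at the top of the pry slot. From here a flat flange on the cover's underside, level with the hinge line, runs 25 inwards: a blade can lift on it.
- cover_hinge (a point): Middle of the hinge line on the module (fixed), 65 behind the module's centre, 45 above the bench; hinge axis along the module's y.
- trim_grip (a point): Trim knob under the cover: black disc 34 diameter with an upright bar grip 32 long (point x) x 10 wide (point y) x 22 tall. The point is on the turning axis 20 above the knob's foot (57 above the bench); the bar's top is 9 higher, its foot 13 lower. Site x points along the bar (its white line). Turns about the vertical.
- trim (a joint): Knob angle, rad, growing clockwise as seen from above. Range -0.6 to 2.2. Turning it clockwise by 1 rad turns the dial pointer clockwise by 0.5 rad.
- pointer_tip (a point): Tip of the black dial pointer, 28 mm from its pivot; the pivot is at (-16, +32) mm in the module's x, y, on the panel. At knob angle 0 it points to the module's +x. It moves only through the knob.
- mark_tip (a point): Inner end of the red mark at the rim of the white dial, 28 mm from the same pivot: the place for the pointer tip. The red mark (3 wide, 10 long) runs outward from here. It lies 0.25 to 0.7 rad clockwise of the pointer at the start, and does not move.
- spudger: Spudger (pry tool), 50 g, lying along its own x: yellow square handle 110 x 14 x 14 (x -55 to +55) with a black rubber band, and a flat thin steel blade 14 wide x 2 thick from x +52 to +98, at mid height. Origin at the centre of the handle's underside. It starts in the rest, level, blade towards its +x, underside 28 above the bench.
- spudger_grip (a point): Grip point on the spudger's rubber band, mid height, 8 mm ahead of the handle's centre; the blade tip is 90 mm further along +x.
- spudger_tip (a point): Middle of the blade's end.
- rest: Grey tool rest fixed to the bench, 120 (x) x 40 (y) x 36 tall, origin at the centre of its underside: a 6 thick base with two notched uprights (8 thick, at x -45 and +50), notch 24 wide, 8 deep, notch floor at height 28. Between them the handle is free for the fingers.
- multimeter: Bystander, to be left alone: yellow hand multimeter lying flat, 170 x 85 x 45 mm; origin at the centre of its underside.
- board: Bystander, to be left alone: green circuit board with a finned heatsink, lying flat on a paper sheet, 160 x 200 x 20 mm; origin at the centre of its underside.
- screw_tray: Bystander, to be left alone: small open black tray, 70 x 70 x 18 mm; origin at the centre of its underside.
- flux_jar: Bystander, to be left alone: amber jar with white cap, 44 x 44 x 60 mm; origin at the centre of its underside.
- driver: Bystander, to be left alone: screwdriver with red handle, about 200 mm long, lying on the bench; origin under it.
- heatsink: Bystander, to be left alone: loose finned aluminium heatsink, 50 x 50 x 25 mm; origin at the centre of its underside.
Not all that is in view belongs to the job. There is more than one size of the spudger; the job needs the smaller.

How it is judged (in metres and radians):
On the way, in this order (a step that is already met when the one before it is completed fails the run):
1. the spudger lifts the cover: cover open more than 0.2 rad with the spudger bearing on it (value of joint cover above 0.2 rad and contact force between spudger and cover above 0.2 N), for 0.1 s.
2. the cover stands open (more than 1.4 rad) (value of joint cover above 1.4 rad), for 0.2 s.
3. the spudger is laid down: low, flat, still, off the module (height (world z) of spudger below 0.04 m and angle between spudger's own x axis and vertical above 1.3 rad and contact force between spudger and module below 0.05 N and contact force between spudger and the fingers below 0.05 N and linear speed of spudger below 0.02 m/s), for 0.2 s.
4. the pointer tip meets the red mark (within 2.5 mm) (distance between pointer_tip and mark_tip below 0.0025 m), for 0.2 s.
At the end, for the whole second after the job is handed in: The cover stands open by more than 1.4 rad, the pointer tip is within 2.5 mm of the inner end of the red mark, and the spudger lies still and flat (within about 0.27 rad of level), its underside lower than 40 mm above the bench, not touching the module (value of joint cover above 1.4 rad and distance between pointer_tip and mark_tip below 0.0025 m and height (world z) of spudger below 0.04 m and angle between spudger's own x axis and vertical above 1.3 rad and contact force between spudger and module below 0.05 N and linear speed of spudger below 0.02 m/s).
It fails at once if the fingers or arm press on the cover (over 1 N) (contact force between any of the fingers, the arm and cover above 1 N).
It fails at once if a bystander (multimeter, board, screw tray, jar, screwdriver or heatsink) is moved by more than 30 mm (distance of any of multimeter, board, screw_tray, flux_jar, driver, heatsink from where it was at the start of the episode above 0.03 m).
It also fails if it takes over 67 s, if anything falls off the work surface, if the arm or the gripper's body presses on something with over 40 N, if the wrist force passes 120 N, or if a joint passes its speed limit or range.

## Working session

There is one attempt and no reset: what is moved stays moved. The work goes in short steps, Python scripts to look and compute and a tool call to move; the robot and the scene stay as the last step left them, time stands still between calls to the robot, and variables do not carry over. Pictures are saved under pics/ and viewed, at most 10 in all, crops included, and the job is handed in when it is done.

Besides the shell and the picture viewer there is one more tool, called after "Request:" as a command line: name --argument value ..., lists and objects as JSON in quotes. move_arm: Moves the arm, as the interface text tells. Its arguments: {"type":"object","properties":{"motion":{"type":"array"}},"required":["motion"]}

```bash
mkdir -p pics
cat > h.py <<'E'
import numpy as np,cv2
from plant import ctrl
from scipy.spatial.transform import Rotation as R
def snap(n,f):
    s=ctrl.snapshot(n);cv2.imwrite('pics/'+f+'.png',s['color']);np.savez('pics/'+f+'.npz',K=s['camera_matrix'],T=s['cam_to_world'],**{k:v for k,v in s.items() if k not in('color','camera_matrix','cam_to_world')and not isinstance(v,str)});return s
def load(f):
    d=np.load('pics/'+f+'.npz');return d['K'],d['T']
def px2w(f,u,v,z):
    K,T=load(f);d=np.linalg.inv(K)@[u,v,1];d=T[:3,:3]@[d[0],-d[1],-d[2]];o=T[:3,3];return o+d*(z-o[2])/d[2]
def w2px(f,p):
    K,T=load(f);c=T[:3,:3].T@(np.array(p)-T[:3,3]);q=K@[c[0],-c[1],-c[2]];return q[:2]/q[2]
E
python3 - <<'E'
from h import *
a=snap('top','top0');b=snap('side','side0');
print(a.keys(),a['cam_to_world'],b['cam_to_world'],a['camera_matrix'])
cv2.imwrite('pics/both.png',cv2.resize(np.vstack([a['color'],b['color']]),(400,600)) if 0 else cv2.resize(a['color'],(800,600)))
print(ctrl.get_obs())
E
```

```text
dict_keys(['color', 'camera_matrix', 'cam_to_world']) [[ 0.04814797  0.97882632 -0.19894925  0.3165914 ]
 [-0.99883937  0.04744183 -0.0083176  -0.04915948]
 [ 0.00129703  0.19911882  0.9799745   1.06487917]
 [ 0.          0.          0.          1.        ]] [[-0.89095678  0.24971261 -0.37926195 -0.01770245]
 [-0.45404615 -0.50126513  0.73659715  0.98666324]
 [-0.00617319  0.82847865  0.55998662  0.86805972]
 [ 0.          0.          0.          1.        ]] [[355.25598011   0.         254.66968794]
 [  0.         355.25598011 189.6167407 ]
 [  0.           0.           1.        ]]
{'clock': 0.1, 'joint_pos': array([-5.35105195e+01,  2.05869956e+01,  6.39429211e-01, -1.87638315e-02,
       -7.01375599e+01, -1.65073116e+01]), 'qvel': array([ 0.04932074, -0.03559257,  0.10150364,  0.06428359, -0.06200342,
        0.01436519]), 'tau': array([-2.03129268e-03, -5.84162092e+01,  2.93755192e+01,  7.01564267e+00,
        1.02289551e-02, -4.58256886e-05]), 'tool_pos': array([ 0.2305073 , -0.6339754 ,  0.24472001]), 'orientation': array([ 1.79913370e+02, -7.27674935e-03, -1.60024214e+02]), 'force': array([ 0.13956902, -0.24278327,  0.47892529]), 'moment': array([0.03401109, 0.02724491, 0.03051508]), 'gripper_force': 0.0, 'opening': 0.08799636403922223}
```

View pics/both.png

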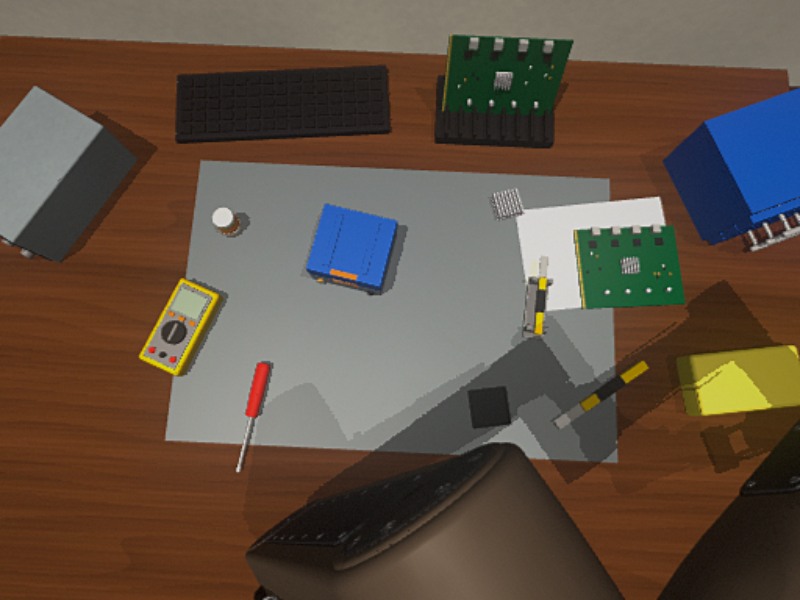

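View pics/side0.png

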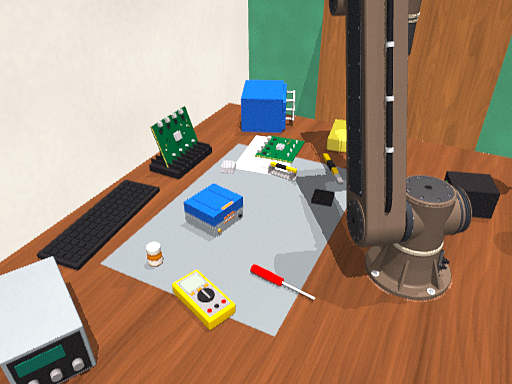

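Two spudger candidates in the top view: one in the grey rest at about (541,295), blade up-image, and one loose on the mat at about (600,395). The one in the rest looks shorter and fits "starts in the rest". I'll check it in an enlarged crop, with the module beside it.

Run:
```python
from h import *
im=cv2.imread('pics/top0.png')
a=cv2.resize(im[155:280,325:425],(400,500),interpolation=cv2.INTER_CUBIC)
b=cv2.resize(im[120:195,185:265],(400,375),interpolation=cv2.INTER_CUBIC)
c=np.zeros((500,800,3),np.uint8);c[:,:400]=a;c[:375,400:]=b
cv2.imwrite('pics/crop0.png',c)
s=.64
for n,u,v,z in[('tip',544,257,.035),('end',540,335,.035),('loose1',557,424,.007),('loose2',648,366,.007)]:
    print(n,px2w('top0',u*s,v*s,z))
```

```text
tip [ 0.61618512 -0.3170794   0.035     ]
end [ 0.46481075 -0.30898103  0.035     ]
loose1 [ 0.30371929 -0.34715198  0.007     ]
loose2 [ 0.41948464 -0.52063314  0.007     ]
```

View pics/crop0.png

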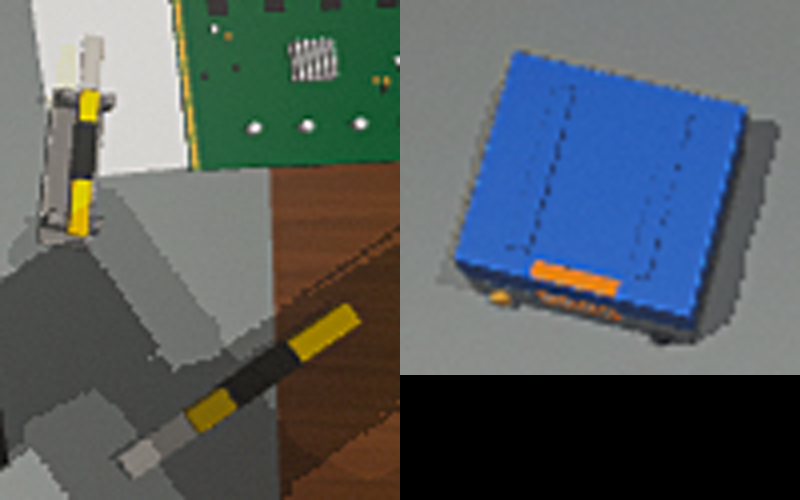

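The crop confirms it. The spudger in the rest is about 153 mm long, tip at full-frame px (348.5,164.5) and end at (344.5,214). The loose one is about 208 mm, so it is the larger one and I'll use the one in the rest. Next: fit the module pose from the blue silhouette and work out the spudger pose.

```bash
cat > fit.py <<'E'
from h import *
from scipy.optimize import minimize
def masks(names,roi):
    out=[]
    for n in names:
        im=cv2.imread(f'pics/{n}.png');h=cv2.cvtColor(im,cv2.COLOR_BGR2HSV)
        m=((h[...,0]>95)&(h[...,0]<125)&(h[...,1]>120)).astype(np.uint8)
        x0,y0,x1,y1=roi[n];k=np.zeros_like(m);k[y0:y1,x0:x1]=m[y0:y1,x0:x1]
        k=cv2.morphologyEx(k,cv2.MORPH_CLOSE,np.ones((9,9)));out.append(k)
    return out
def render(n,p,shape,S=8):
    x,y,a=p;c,s=np.cos(a),np.sin(a);P=[]
    for dx in(-.065,.065):
        for dy in(-.07,.07):
            for z in(.045,.083):P.append(w2px(n,[x+c*dx-s*dy,y+s*dx+c*dy,z]))
    hu=cv2.convexHull(np.float32(P)); r=np.zeros(shape,np.uint8)
    cv2.fillConvexPoly(r,np.int32(np.round(hu*256)),255,cv2.LINE_AA,8);return r/255.
E
python3 - <<'E'
from fit import *
roi={'top0':(180,115,280,205),'side0':(170,170,260,245)}
M=masks(roi,roi)
for names in(['top0','side0'],['top0'],['side0']):
    f=lambda p:sum(np.abs(render(n,p,M[0].shape)-M[['top0','side0'].index(n)]).sum() for n in names)
    p0=px2w('top0',225,158,.083);best=min((minimize(f,[p0[0],p0[1],a],method='Nelder-Mead',options=dict(initial_simplex=np.array([p0[0],p0[1],a])+np.array([[0,0,0],[.02,0,0],[0,.02,0],[0,0,.15]]),xatol=1e-5,fatol=.01)) for a in(-.3,-.1,.1)),key=lambda r:r.fun)
    print(names,best.x,np.degrees(best.x[2]),best.fun,[m.sum() for m in M])
t=px2w('top0',348.5,164.5,.035);e=px2w('top0',344.5,214,.042);print(t,e,np.linalg.norm(t-e),np.degrees(np.arctan2(*(t-e)[1::-1])))
o=ctrl.get_obs();Rt=R.from_euler('xyz',o['orientation'],degrees=True)
ax=(t-e)/np.linalg.norm((t-e)[:2]);g=t-ax*.09;print('grip',g,'tool axes',Rt.as_matrix().round(3))
print('shift to grip+0.15',Rt.inv().apply(g+[0,0,.115]-o['tool_pos'])*1000)
E
```

```text
['top0', 'side0'] [ 0.61188239  0.04943097 -0.2066375 ] -11.83945655802635 326.0431372549019 [np.uint64(2249), np.uint64(1541)]
['top0'] [ 0.6111781   0.04989131 -0.19961177] -11.436911733128383 170.15686274509804 [np.uint64(2249), np.uint64(1541)]
['side0'] [ 0.61280578  0.04794858 -0.19118855] -10.954296999145646 151.1137254901961 [np.uint64(2249), np.uint64(1541)]
[ 0.6161724  -0.31809911  0.035     ] [ 0.46481733 -0.30403242  0.042     ] 0.15216841713547835 -5.30972313081206
grip [ 0.52655859 -0.30977055  0.03914454] tool axes [[-0.94  -0.342 -0.001]
 [-0.342  0.94   0.001]
 [ 0.     0.002 -1.   ]]
shift to grip+0.15 [-389.00731206  203.42471006   90.83375043]
```

Request:
move_arm --motion '[[[-389,203,46],[0,0,25.3],0],[[-389,203,46],[0,0,25.3],0],[[-389,203,46],[0,0,25.3],0],[[-389,203,46],[0,0,25.3],0],[[-389,203,46],[0,0,25.3],0],[[-389,203,46],[0,0,25.3],0],[[-389,203,46],[0,0,25.3],0],[[-389,203,46],[0,0,25.3],0],[[-389,203,46],[0,0,25.3],0],[[-389,203,46],[0,0,25.3],0]]'

```text
clock: 0.93
tool_pos: [0.5078, -0.3306, 0.2023]
orientation: [180.0, -0.0, 174.7]
force: [1.4, -1.7, 0.2]
opening: 0.0877
gripper_force: 0.0
```

```bash
cat >> h.py <<'E'
def to(p,rpy):
    # shift (mm) and rotvec (deg) in tool axes from commanded~measured pose
    o=ctrl.get_obs();Rt=R.from_euler('xyz',o['orientation'],degrees=True);G=R.from_euler('xyz',rpy,degrees=True)
    print('t',o['clock'],'shift',(Rt.inv().apply(np.array(p)-o['tool_pos'])*1000).round(1),'turn',(Rt.inv()*G).as_rotvec(degrees=True).round(2))
E
python3 - <<'E'
from h import *
s=snap('wrist','w1');cv2.imwrite('pics/w1v.png',cv2.resize(s['color'],(800,600)))
o=ctrl.get_obs();print(o['tool_pos'],o['orientation'],o['joint_pos']);print(s['cam_to_world'])
E
```

```text
[ 0.5119921  -0.32642678  0.20124805] [1.79940043e+02 2.21211771e-02 1.74849550e+02] [-1.41453609e+01  1.60480739e+01 -1.17854881e+01 -7.08861550e-02
 -6.21539811e+01 -8.09719732e+01]
[[ 9.18883052e-02 -9.50407219e-01 -2.97123976e-01  4.26815911e-01]
 [ 9.95769285e-01  8.77820957e-02  2.71631210e-02 -3.22948139e-01]
 [ 2.66139044e-04 -2.98362902e-01  9.54452465e-01  3.41511299e-01]
 [ 0.00000000e+00  0.00000000e+00  0.00000000e+00  1.00000000e+00]]
```

View pics/w1v.png

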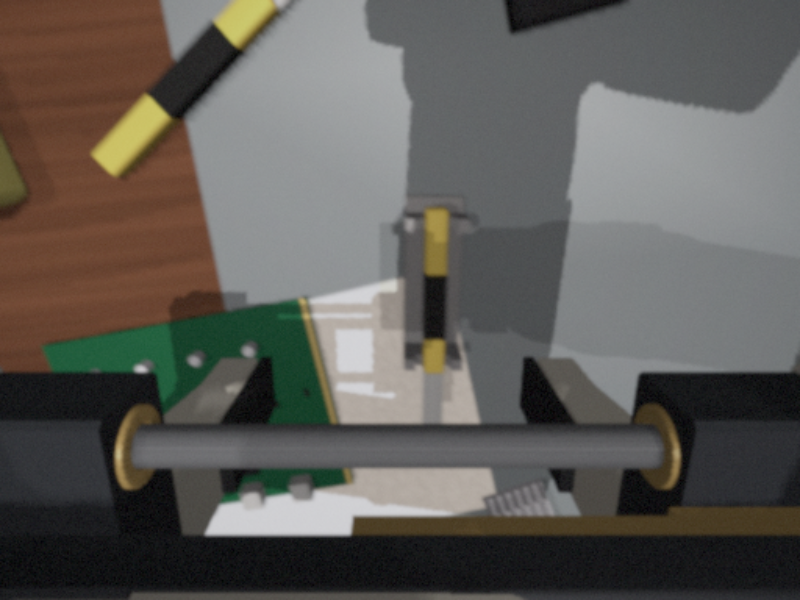

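The wrist view shows the spudger handle from (437,209) at its rear end to (433,371) at its front end. The black band spans rows 277–338, centred on column 435.

Run:
```python
from h import *
s=.64
e=px2w('w1',437*s,208*s,.042);f=px2w('w1',433.5*s,371*s,.042);b1=px2w('w1',435.5*s,277*s,.042);b2=px2w('w1',434*s,338*s,.042)
print(e,f,b1,b2,np.linalg.norm(e-f),np.degrees(np.arctan2(*(f-e)[1::-1])))
```

```text
[ 0.46732738 -0.30229805  0.042     ] [ 0.57488996 -0.3119354   0.042     ] [ 0.5101809  -0.30614923  0.042     ] [ 0.55125934 -0.30995492  0.042     ] 0.10799345550763213 -5.119890877912386
```

Run:
```python
from h import *
to([.5285,-.3085,.10],[180,0,174.8])
```

```text
t 0.9833 shift [-14.8  19.2 101.3] turn [0.06 0.02 0.05]
```

Request:
move_arm --motion '[[[-15,19,35],[0,0,0],0],[[-15,19,70],[0,0,0],0],[[-15,19,101],[0,0,0],0],[[-15,19,101],[0,0,0],0],[[-15,19,101],[0,0,0],0],[[-15,19,101],[0,0,0],0]]'

```text
clock: 1.48
tool_pos: [0.5244, -0.3156, 0.1032]
orientation: [-180.0, 0.1, 174.7]
force: [0.1, -0.2, 0.5]
opening: 0.0877
gripper_force: 0.0
```

Run:
```python
from h import *
to([.5285,-.3085,.035],[180,0,174.8])
```

```text
t 1.4833 shift [-3.4  7.5 68.2] turn [-0.05  0.07 -0.1 ]
```

Request:
move_arm --motion '[[[-3.4,7.5,30],[0,0,0],0],[[-3.4,7.5,55],[0,0,0],0],[[-3.4,7.5,68],[0,0,0],0],[[-3.4,7.5,68],[0,0,0],0],[[-3.4,7.5,68],[0,0,0],0]]'

```text
clock: 1.9
tool_pos: [0.5286, -0.3085, 0.0354]
orientation: [-180.0, 0.1, 174.7]
force: [0.6, -0.0, 0.7]
opening: 0.0874
gripper_force: 0.0
```

Exact. Now close.

Request:
move_arm --motion '[[[0,0,0],[0,0,0],1],[[0,0,0],[0,0,0],1],[[0,0,0],[0,0,0],1],[[0,0,0],[0,0,0],1],[[0,0,0],[0,0,0],1],[[0,0,0],[0,0,0],1],[[0,0,0],[0,0,0],1],[[0,0,0],[0,0,0],1],[[0,0,0],[0,0,0],1],[[0,0,0],[0,0,0],1]]'

```text
clock: 2.73
tool_pos: [0.5277, -0.3077, 0.0336]
orientation: [180.0, -0.0, 174.7]
force: [0.1, 0.3, -0.5]
opening: 0.0266
gripper_force: 0.0
```

Run:
```python
from h import *
o=ctrl.get_obs();print(o['opening'],o['gripper_force'],o['force'])
to([.5285,-.3085,.15],[180,0,174.8])
```

```text
0.02659063332644535 0.0 [ 0.0760771   0.3237133  -0.47892439]
t 2.7333 shift [  -0.9   -0.7 -116.4] turn [ 0.   -0.01 -0.11]
```

Request:
move_arm --motion '[[[0,0,0],[0,0,0],1],[[0,0,0],[0,0,0],1],[[0,0,0],[0,0,0],1],[[0,0,0],[0,0,0],1],[[0,0,0],[0,0,0],1],[[0,0,0],[0,0,0],1],[[0,0,0],[0,0,0],1]]'

```text
clock: 3.32
tool_pos: [0.5276, -0.3077, 0.0336]
orientation: [180.0, -0.0, 174.7]
force: [0.2, -0.5, 0.0]
opening: 0.0135
gripper_force: 30.0
```

Request:
move_arm --motion '[[[0,0,-30],[0,0,0],1],[[0,0,-60],[0,0,0],1],[[0,0,-90],[0,0,0],1],[[0,0,-100],[0,0,0],1],[[0,0,-100],[0,0,0],1]]'

```text
clock: 3.73
tool_pos: [0.5295, -0.3084, 0.1373]
orientation: [-179.9, 0.3, 174.7]
force: [-0.2, 1.0, -0.5]
opening: 0.0135
gripper_force: 30.0
```

Run:
```python
from h import *
to([.4306,.0855,.13],[180,0,168.6])
```

```text
t 3.7333 shift [134.9 383.1   6. ] turn [-0.06  0.35  6.11]
```

Request:
move_arm --motion '[[[13,38,0],[0,0,1],1],[[26,76,0],[0,0,2],1],[[39,114,0],[0,0,2],1],[[52,152,0],[0,0,3],1],[[65,190,0],[0,0,3],1],[[78,228,0],[0,0,4],1],[[91,266,2],[0,0,4],1],[[104,304,4],[0,0,5],1],[[120,340,6],[0,0,6],1],[[130,370,6],[0,0,6.1],1]]'

```text
clock: 4.57
tool_pos: [0.4305, 0.0742, 0.1266]
orientation: [-180.0, -0.1, 168.5]
force: [-0.0, 0.3, -1.4]
opening: 0.0131
gripper_force: 30.0
```

Request:
move_arm --motion '[[[5,13,0],[0,0,0],1],[[5,13,0],[0,0,0],1],[[5,13,0],[0,0,0],1]]'

```text
clock: 4.82
tool_pos: [0.4295, 0.087, 0.127]
orientation: [-180.0, -0.1, 168.7]
force: [-0.1, -0.8, -0.5]
opening: 0.0139
gripper_force: 30.0
```

Run:
```python
from h import *
a=snap('top','top1')['color'];b=snap('side','side1')['color']
w=snap('wrist','w2')['color']
A=cv2.resize(a[110:235,180:310],(400,385),interpolation=cv2.INTER_CUBIC)
B=cv2.resize(b[150:270,170:300],(400,369),interpolation=cv2.INTER_CUBIC)
c=np.zeros((600,800,3),np.uint8);c[:385,:400]=A;c[:369,400:]=B;c[385:,:286]=cv2.resize(w,(286,215))
cv2.imwrite('pics/v2.png',c);o=ctrl.get_obs();print(o['tool_pos'],o['orientation'],o['force'])
ps=o['tool_pos'];m=-R.from_euler('xyz',o['orientation'],degrees=True).as_matrix()[:,0];tip=ps+.09*m
for n,x0,y0,k,ox in(('top1',180,110,400/130,0),('side1',170,150,400/130,400)):
  for q in(ps,tip):
    u=w2px(n,q);print(n,u,(u-[x0,y0])*k+[ox,0])
```

```text
[0.4299623  0.08564411 0.12719799] [-1.79961406e+02 -4.12466939e-02  1.68537494e+02] [ 0.14682641  0.39687442 -0.57005657]
top1 [205.5204697  215.75240265] [ 78.52452214 325.39200815]
top1 [214.59664149 183.64735361] [106.45120458 226.60724187]
side1 [258.6381058  208.27387691] [672.73263322 179.30423664]
side1 [235.27983156 197.4795598 ] [600.86102018 146.09095324]
```

View pics/v2.png

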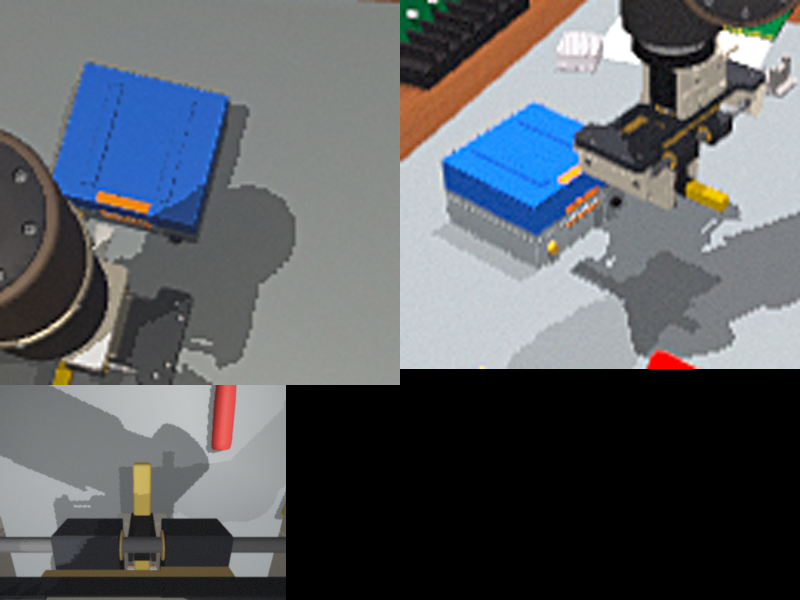

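The blade tip is at crop px (106,226), where the projection put it. It lines up with the slot's orange stripe at (123,202) on the front of the module. Descending to slot height.

Request:
move_arm --motion '[[[0,0,30],[0,0,0],1],[[0,0,60],[0,0,0],1],[[0,0,80],[0,0,0],1],[[0,0,88],[0,0,0],1],[[0,0,88],[0,0,0],1],[[0,0,88],[0,0,0],1],[[0,0,88],[0,0,0],1]]'

```text
clock: 5.55
tool_pos: [0.431, 0.0866, 0.0407]
orientation: [179.9, 0.1, 168.6]
force: [0.5, 0.8, 0.5]
opening: 0.0138
gripper_force: 30.0
```

Run:
```python
from h import *
m=np.array([.9799,-.1994]);f=np.array([.5481,.0624])
for d in(.12,.09,.072): to([*(f-d*m),.039],[180,0,168.5])
b=snap('side','side2')['color']
cv2.imwrite('pics/v3.png',cv2.resize(b[170:270,190:310],(720,600),interpolation=cv2.INTER_CUBIC))
```

```text
t 5.55 shift [ 0.5 -0.3  1.7] turn [0.06 0.07 0.06]
t 5.55 shift [-29.5  -0.4   1.7] turn [0.06 0.07 0.06]
t 5.55 shift [-47.5  -0.4   1.7] turn [0.06 0.07 0.06]
```

View pics/v3.png

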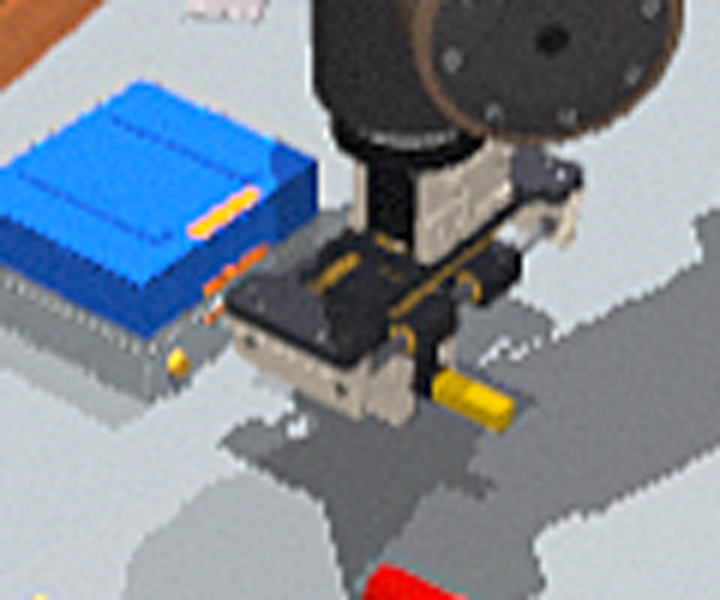

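The blade is hidden behind the gripper, and the slot stripes are at (235,265) and (212,315). I'll insert carefully and watch the force.

Request:
move_arm --motion '[[[-8,0,1],[0,0,0],1],[[-16,0,1.5],[0,0,0],1],[[-22,0,1.5],[0,0,0],1],[[-28,0,1.5],[0,0,0],1],[[-33,0,1.5],[0,0,0],1],[[-37,0,1.5],[0,0,0],1],[[-37,0,1.5],[0,0,0],1]]'

```text
clock: 6.18
tool_pos: [0.4674, 0.079, 0.0381]
orientation: [180.0, 0.0, 168.6]
force: [0.2, 0.6, -1.2]
opening: 0.014
gripper_force: 30.0
```

Request:
move_arm --motion '[[[-4,0,0],[0,0,0],1],[[-7,0,0],[0,0,0],1],[[-11,0,0],[0,0,0],1],[[-11,0,0],[0,0,0],1],[[-11,0,0],[0,0,0],1]]'

```text
clock: 6.6
tool_pos: [0.4774, 0.0769, 0.0381]
orientation: [-180.0, -0.0, 168.6]
force: [-0.4, -0.5, -1.1]
opening: 0.0136
gripper_force: 30.0
```

Run:
```python
from h import *
m=np.array([.9799,-.1994]);f=np.array([.5481,.0624])
to([*(f-.072*m),.039],[180,0,168.5]);print(ctrl.get_obs()['force'],ctrl.get_obs()['joint_pos'])
# relative path: tip radius 112 about hinge, spudger pitch phi up
o=ctrl.get_obs();p0=o['tool_pos'];R0=R.from_euler('xyz',o['orientation'],degrees=True)
h=np.array([*(f+.13*m),.045]);M=np.array([m[0],m[1],0]);Z=np.array([0,0,1.])
tip=p0+.09*M
r0=np.array([(tip-h)@M,(tip-h)[2]]);print(r0)
for th in range(0,116,5):
    ph=min(th*.6,25); t=np.radians(th);p=np.radians(ph)
    c,s=np.cos(t),np.sin(t)  # opening: vector (-r,z) turns towards +z : rotate clockwise in (M,Z)
    q=np.array([c*r0[0]+s*r0[1],-s*r0[0]+c*r0[1]])
    g=h+q[0]*M+q[1]*Z-.09*(np.cos(p)*M+np.sin(p)*Z)
    print(th,ph,(R0.inv().apply(g-p0)*1000).round(0))
```

```text
t 6.6 shift [-0.2 -0.1 -0.9] turn [-0.   -0.    0.07]
[-0.36115797 -0.49617074 -1.07490371] [ 3.25198695e+01  1.68677934e+01 -3.76182178e+01 -6.84741919e-04
 -3.55195267e+01 -1.33948381e+02]
[-0.11221257 -0.00688328]
0 0.0 [-0. -0.  0.]
5 3.0 [ 0. -0. -5.]
10 6.0 [ -1.  -0. -10.]
15 9.0 [ -3.  -0. -15.]
20 12.0 [ -6.  -0. -20.]
25 15.0 [-11.  -0. -25.]
30 18.0 [-16.  -0. -29.]
35 21.0 [-22.  -0. -33.]
40 24.0 [-30.  -0. -37.]
45 25 [-36.  -0. -43.]
50 25 [-43.  -0. -50.]
55 25 [-51.  -0. -57.]
60 25 [-59.  -0. -63.]
65 25 [-67.  -0. -68.]
70 25 [-76.  -0. -72.]
75 25 [-85.  -0. -75.]
80 25 [-94.  -0. -78.]
85 25 [-104.   -0.  -80.]
90 25 [-114.   -0.  -81.]
95 25 [-124.   -0.  -81.]
100 25 [-133.   -0.  -81.]
105 25 [-143.   -0.  -79.]
110 25 [-153.   -0.  -77.]
115 25 [-162.   -0.  -73.]
```

No contact yet, so the blade is in free space in the slot. Levering up the first 25° of arc.

Request:
move_arm --motion '[[[0,0,-5],[0,-3,0],1],[[-1,0,-10],[0,-6,0],1],[[-3,0,-15],[0,-9,0],1],[[-5,0,-20],[0,-12,0],1],[[-10,0,-30],[0,-12,0],1],[[-10,0,-30],[0,-12,0],1],[[-10,0,-30],[0,-12,0],1]]'

```text
clock: 7.18
tool_pos: [0.4868, 0.075, 0.0683]
orientation: [179.9, 12.0, 168.5]
force: [-1.0, 0.5, -1.3]
opening: 0.0139
gripper_force: 30.0
```

Run:
```python
from h import *
o=ctrl.get_obs();print(o['joint_pos'],o['force'],o['moment'])
b=snap('side','side4')['color'];a=snap('top','top4')['color']
c=np.zeros((500,800,3),np.uint8);c[:,:400]=cv2.resize(b[130:255,180:280],(400,500),interpolation=cv2.INTER_CUBIC);c[:,400:]=cv2.resize(a[110:235,180:280],(400,500),interpolation=cv2.INTER_CUBIC)
cv2.imwrite('pics/v4.png',c)
```

```text
[  36.48693839    9.43210312  -52.81816752   24.83165671  -21.44156737
 -160.62396926] [-0.96504599  0.48052234 -1.3468948 ] [ 0.08031173  1.43753191 -0.15003789]
```

View pics/v4.png

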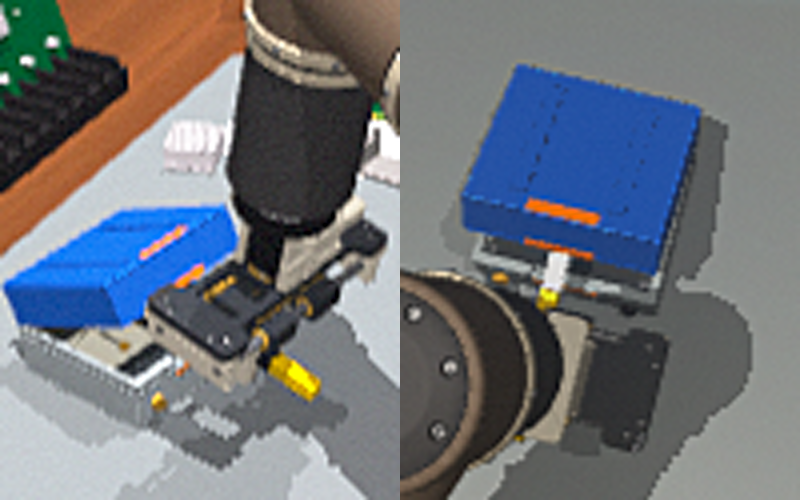

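The cover is up about 20° on the blade, which shows at (555,270) in the top crop, under the middle of the lip. Continuing along the arc.

```bash
cat > arc.py <<'E'
from h import *
m=np.array([.9799,-.1994]);f=np.array([.5481,.0624]);M=np.array([*m,0]);Z=np.array([0,0,1.])
h=np.array([*(f+.13*m),.045])
def arc(ths,dyaw=0):
    o=ctrl.get_obs();p0=o['tool_pos'];R0=R.from_euler('xyz',o['orientation'],degrees=True)
    A=-R0.as_matrix()[:,0];t=p0+.09*A;r=np.array([(t-h)@M,(t-h)[2]]);a0=np.degrees(np.arctan2(r[1],-r[0]));rr=np.hypot(*r)
    print('tip r',rr,'angle',a0,'lat',(t-h)@[.1994,.9799,0],o['joint_pos'].round(0),o['force'])
    for th in ths:
        a=np.radians(th);q=h-rr*np.cos(a)*M+rr*np.sin(a)*Z
        print(th,(R0.inv().apply(q-r@[0,0]-t+((t-h)@[.1994,.9799,0])*np.array([.1994,.9799,0]))*1000).round(0))
E
python3 -c "
from arc import *
arc(range(25,111,5))"
```

```text
tip r 0.11215670873229776 angle 21.835534068448233 lat 0.0004524162514064206 [  36.   10.  -53.   25.  -21. -161.] [-1.18575108 -1.53878359 -1.80817933]
25 [-4.  0. -5.]
30 [-10.   0. -13.]
35 [-17.   0. -20.]
40 [-24.   0. -26.]
45 [-32.   0. -32.]
50 [-40.   0. -37.]
55 [-49.   0. -41.]
60 [-58.   0. -44.]
65 [-68.   0. -47.]
70 [-78.   0. -49.]
75 [-87.   0. -50.]
80 [-97.   0. -50.]
85 [-107.    0.  -49.]
90 [-116.    0.  -47.]
95 [-126.    0.  -45.]
100 [-135.    0.  -42.]
105 [-144.    0.  -38.]
110 [-153.    0.  -33.]
```

Request:
move_arm --motion '[[[-4,0,-5],[0,0,0],1],[[-10,0,-13],[0,0,0],1],[[-17,0,-20],[0,0,0],1],[[-24,0,-26],[0,0,0],1],[[-32,0,-32],[0,0,0],1],[[-40,0,-37],[0,0,0],1],[[-40,0,-37],[0,0,0],1]]'

```text
clock: 7.87
tool_pos: [0.52, 0.0698, 0.1137]
orientation: [179.9, 12.1, 168.5]
force: [-0.1, 0.8, 0.7]
opening: 0.0137
gripper_force: 30.0
```

```bash
python3 -c "
from arc import *
arc(range(55,116,5))"
```

```text
tip r 0.1127180823493598 angle 50.93727207719064 lat 0.0016801379839211546 [  34.    8.  -44.   17.  -31. -150.] [-0.14942963  0.765342    0.65758882]
55 [-7.  0. -3.]
60 [-16.   0.  -7.]
65 [-26.   0.  -9.]
70 [-36.   0. -11.]
75 [-45.   0. -12.]
80 [-55.   0. -12.]
85 [-65.  -0. -11.]
90 [-75.  -0. -10.]
95 [-84.  -0.  -7.]
100 [-94.  -0.  -4.]
105 [-102.   -0.    0.]
110 [-111.   -0.    5.]
115 [-119.   -0.   11.]
```

Request:
move_arm --motion '[[[-7,0,-3],[0,0,0],1],[[-16,0,-7],[0,0,0],1],[[-26,0,-9],[0,0,0],1],[[-36,0,-11],[0,0,0],1],[[-45,0,-12],[0,0,0],1],[[-55,0,-12],[0,0,0],1],[[-65,0,-11],[0,0,0],1],[[-75,0,-10],[0,0,0],1],[[-84,0,-7],[0,0,0],1],[[-94,0,-4],[0,0,0],1]]'

```text
clock: 8.7
tool_pos: [0.6082, 0.0505, 0.136]
orientation: [180.0, 12.0, 168.6]
force: [-1.2, 0.6, -0.8]
opening: 0.0139
gripper_force: 30.0
```

Run:
```python
from arc import *
arc([100,105,110])
b=snap('side','side5')['color'];a=snap('top','top5')['color']
c=np.zeros((500,800,3),np.uint8);c[:,:400]=cv2.resize(b[130:255,180:280],(400,500),interpolation=cv2.INTER_CUBIC);c[:,400:]=cv2.resize(a[100:225,180:280],(400,500),interpolation=cv2.INTER_CUBIC)
cv2.imwrite('pics/v5.png',c)
```

```text
tip r 0.11135618445675187 angle 99.96307421926547 lat 0.0003959904917187388 [  27.   14.  -31.   13.  -37. -138.] [-1.24647309  0.56560842 -0.75228914]
100 [-0. -0.  0.]
105 [-9. -0.  4.]
110 [-17.  -0.   9.]
```

View pics/v5.png

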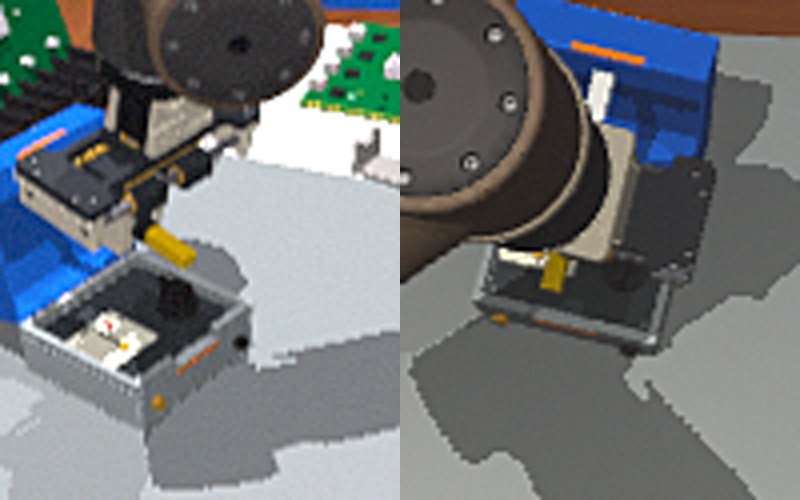

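The cover is just past upright, with the blade tip on the inside flange at (600,95). The panel with knob and dial is clear. I'll nudge a little further, then back out.

Request:
move_arm --motion '[[[-5,0,2],[0,0,0],1],[[-9,0,4],[0,0,0],1],[[-9,0,4],[0,0,0],1],[[-9,0,4],[0,0,0],1],[[10,0,4],[0,0,0],1],[[40,0,-4],[0,0,0],1],[[75,0,-12],[0,4,0],1],[[110,0,-20],[0,8,0],1],[[110,0,-20],[0,12,0],1],[[110,0,-20],[0,12,0],1]]'

```text
clock: 9.63
tool_pos: [0.4988, 0.0743, 0.1342]
orientation: [179.9, -0.0, 168.7]
force: [2.2, -0.3, 0.3]
opening: 0.0141
gripper_force: 30.0
```

Run:
```python
from h import *
print(ctrl.get_obs()['joint_pos'].round(0))
to([.5277,-.3077,.16],[180,0,174.7])
```

```text
[  31.   11.  -29.   -0.  -50. -132.]
t 9.6333 shift [-103.2 -368.9  -26.8] turn [ 0.15 -0.03 -6.  ]
```

Request:
move_arm --motion '[[[0,-30,-20],[0,0,0],1],[[-5,-68,-26],[0,0,-1],1],[[-15,-107,-26],[0,0,-2],1],[[-26,-146,-26],[0,0,-3],1],[[-37,-185,-26],[0,0,-4],1],[[-48,-224,-26],[0,0,-5],1],[[-60,-262,-26],[0,0,-6],1],[[-72,-300,-26],[0,0,-6],1],[[-86,-338,-26],[0,0,-6],1],[[-103,-369,-27],[0,0,-6],1]]'

```text
clock: 10.47
tool_pos: [0.5249, -0.3124, 0.1597]
orientation: [-179.9, 0.1, 174.5]
force: [0.6, 0.5, -0.3]
opening: 0.0136
gripper_force: 30.0
```

Request:
move_arm --motion '[[[0,0,0],[0,0,0],1],[[0,0,0],[0,0,0],1]]'

```text
clock: 10.63
tool_pos: [0.5254, -0.3116, 0.159]
orientation: [-179.9, 0.0, 174.4]
force: [0.3, 0.8, -1.3]
opening: 0.0135
gripper_force: 30.0
```

Run:
```python
from h import *
to([.5277,-.3077,.0336],[180,0,174.7])
w=snap('wrist','w6')['color'];b=snap('side','side6')['color']
c=np.zeros((500,800,3),np.uint8);c[:300,:400]=cv2.resize(w,(400,300));c[:,400:]=cv2.resize(b[110:235,235:335],(400,500),interpolation=cv2.INTER_CUBIC)
cv2.imwrite('pics/v6.png',c)
```

```text
t 10.6333 shift [ -1.9   4.3 125.3] turn [-0.08  0.   -0.34]
```

View pics/v6.png

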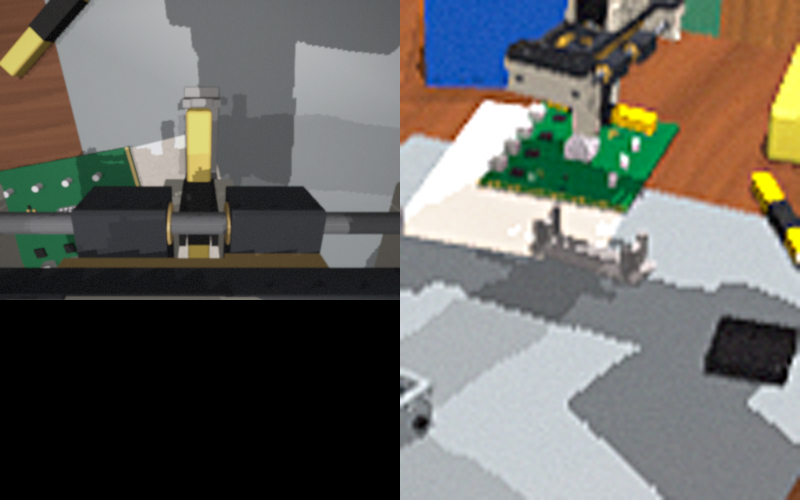

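The spudger hangs level above the empty rest, handle at (198,145) over the notches, so I'm lowering it back in.

Request:
move_arm --motion '[[[-2,4,30],[0,0,0],1],[[-2,4,60],[0,0,0],1],[[-2,4,85],[0,0,0],1],[[-2,4,100],[0,0,0],1],[[-2,4,110],[0,0,0],1],[[-2,4,118],[0,0,0],1],[[-2,4,123],[0,0,0],1],[[-2,4,125],[0,0,0],1],[[-2,4,125],[0,0,0],1]]'

```text
clock: 11.48
tool_pos: [0.5283, -0.3054, 0.0352]
orientation: [-180.0, 0.0, 174.6]
force: [-0.2, -0.2, -0.6]
opening: 0.0142
gripper_force: 30.0
```

Request:
move_arm --motion '[[[0,0,0],[0,0,0],0.8],[[0,0,0],[0,0,0],0.7],[[0,0,0],[0,0,0],0.6],[[0,0,0],[0,0,0],0.5],[[0,0,0],[0,0,0],0.5],[[0,0,0],[0,0,0],0.5],[[0,0,0],[0,0,0],0.5],[[0,0,0],[0,0,0],0.5]]'

```text
clock: 12.15
tool_pos: [0.5279, -0.3055, 0.0348]
orientation: [180.0, 0.0, 174.6]
force: [0.4, -0.6, -1.2]
opening: 0.0441
gripper_force: 0.0
```

Run:
```python
from h import *
a=snap('top','top7')['color'];cv2.imwrite('pics/t7.png',a)
to([.5277,-.3077,.18],[180,0,174.7])
```

```text
t 12.2 shift [   0.    -2.2 -145.2] turn [-0.   -0.01 -0.12]
```

Request:
move_arm --motion '[[[0,0,-20],[0,0,0],0.5],[[0,0,-50],[0,0,0],0.5],[[0,0,-90],[0,0,0],0.5],[[0,0,-130],[0,0,0],0.5],[[0,0,-170],[0,0,0],0.5],[[0,0,-210],[0,0,0],0.5],[[0,0,-225],[0,0,0],0.5],[[0,0,-225],[0,0,0],0.5]]'

```text
clock: 12.87
tool_pos: [0.5298, -0.3064, 0.2656]
orientation: [-179.9, 0.5, 174.6]
force: [-0.2, 0.1, 0.3]
opening: 0.0437
gripper_force: 0.0
```

Run:
```python
from h import *
to([.612,.045,.26],[180,0,168.6])
```

```text
t 12.8667 shift [-48.8 357.6   5.2] turn [-0.11  0.5   6.01]
```

Request:
move_arm --motion '[[[-5,40,0],[0,0,1],0.5],[[-10,80,0],[0,0,2],0.5],[[-16,120,0],[0,0,3],0.5],[[-21,160,0],[0,0,4],0.5],[[-27,200,0],[0,0,5],0.5],[[-32,240,0],[0,0,6],0.5],[[-38,280,0],[0,0,6],0.5],[[-43,320,2],[0,0,6],0.5],[[-49,358,5],[0,0,6],0.5],[[-49,358,5],[0,0,6],0.5]]'

```text
clock: 13.7
tool_pos: [0.6113, 0.0518, 0.2531]
orientation: [180.0, -0.1, 168.8]
force: [1.2, -2.7, 0.0]
opening: 0.0439
gripper_force: 0.0
```

Run:
```python
from h import *
w=snap('wrist','w8')['color'];o=ctrl.get_obs();print(o['tool_pos'],o['orientation'])
# rectify to module frame at panel height z=.037 : 0.25 mm/px
c=np.array([.6118,.0494]);a=np.radians(-11.5);C,S=np.cos(a),np.sin(a)
def rect(z,name,im):
    src=[];dst=[]
    for X,Y in((-.065,-.07),(-.065,.07),(.065,.07),(.065,-.07)):
        src.append(w2px(name,[c[0]+C*X-S*Y,c[1]+S*X+C*Y,z]));dst.append([(0.07-Y)*4000,(0.065-X)*4000])
    H=cv2.getPerspectiveTransform(np.float32(src),np.float32(dst));return cv2.warpPerspective(im,H,(560,520),flags=cv2.INTER_CUBIC)
r=rect(.037,'w8',w);cv2.imwrite('pics/rect37.png',r)
hsv=cv2.cvtColor(r,cv2.COLOR_BGR2HSV)
red=((hsv[...,0]<8)|(hsv[...,0]>172))&(hsv[...,1]>120)&(hsv[...,2]>80)
n,l,st,ce=cv2.connectedComponentsWithStats(red.astype(np.uint8))
for i in range(1,n):
    if st[i,4]>30: print('red',st[i],ce[i])
v=np.full((560,800,3),80,np.uint8);v[:520,:560]=r;v[:180,560:]=cv2.resize(w,(240,180))
t=cv2.imread('pics/t7.png');v[180:420,560:]=cv2.resize(t[145:225,315:395],(240,240),interpolation=cv2.INTER_CUBIC)
cv2.imwrite('pics/v8.png',v)
```

```text
[0.61056316 0.04952606 0.25327569] [-1.79962349e+02 -1.04084967e-01  1.68808790e+02]
red [201 190  15  30 177] [208.25988701 203.83615819]
```

View pics/v8.png

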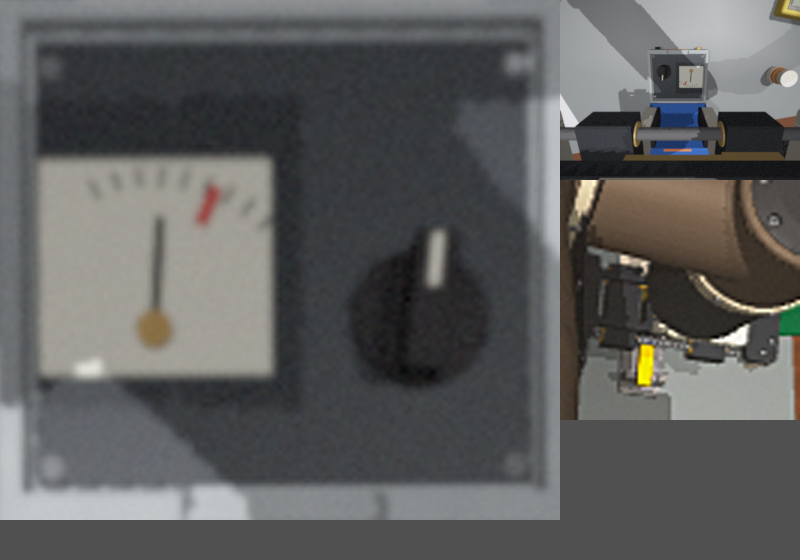

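The rectified view (4 px/mm) shows:
- **Dial:** pivot at (155,329), pointer tip at (160,217), which is 2.5° clockwise, and the inner end of the red mark at about (202,225), which is about 23.7°.
- **Knob:** disc centred at (418,318). The bar's white line runs (432,288) to (438,230), about 5° clockwise.
- **Turn needed:** about 21° at the pointer, so about 42° clockwise at the knob.
- **Spudger:** its yellow handle lies in the rest.

The last joint has no range left for that turn, so I'll flip the gripper half a turn first.

```bash
cat > k.py <<'E'
from h import *
c=np.array([.6118,.0494]);a=np.radians(-11.5);C,S=np.cos(a),np.sin(a)
def r2w(x,y):
    Y=.07-x/4000;X=.065-y/4000;return np.array([c[0]+C*X-S*Y,c[1]+S*X+C*Y,.037])
o=np.load('pics/w8.npz')['T'][:3,3]
def at(x,y,z):
    p=r2w(x,y);return o+(p-o)*(z-o[2])/(p[2]-o[2])
def mod(p):
    d=p[:2]-c;return np.array([C*d[0]+S*d[1],-S*d[0]+C*d[1]])*1000
E
python3 - <<'E'
from k import *
print('cam',o,mod(o))
K=at(418,318,.041);print('knob',K,mod(K))
for q in((432,288),(438,230)):print('line',at(*q,.066),mod(at(*q,.066)))
print('pivot',mod(at(155,329,.038)),ctrl.get_obs()['joint_pos'].round(1))
E
```

```text
cam [0.5316489  0.06765327 0.39236177] [-82.18115828   1.90727005]
knob [0.59004807 0.0190369  0.041     ] [-15.26182824 -34.09019486]
line [0.59200169 0.01797295 0.066     ] [-13.13530705 -34.74328833]
line [0.60477641 0.0139681  0.066     ] [  0.18139178 -36.12087787]
pivot [-17.43271847  31.16742857] [  22.9   14.5   -6.8   -0.   -68.8 -124. ]
```

Request:
move_arm --motion '[[[0,0,0],[0,0,-7],0.7],[[0,0,0],[0,0,-14],0.7],[[0,0,0],[0,0,-21],0.7],[[0,0,0],[0,0,-28],0.7],[[0,0,0],[0,0,-35],0.7],[[0,0,0],[0,0,-42],0.7],[[0,0,0],[0,0,-49],0.7],[[0,0,0],[0,0,-56],0.7],[[0,0,0],[0,0,-63],0.7],[[0,0,0],[0,0,-70],0.7]]'

```text
clock: 14.58
tool_pos: [0.61, 0.0453, 0.2544]
orientation: [180.0, -0.0, -121.1]
force: [-0.6, 0.4, -0.1]
opening: 0.0264
gripper_force: 0.0
```

Request:
move_arm --motion '[[[0,0,0],[0,0,-7],0.7],[[0,0,0],[0,0,-14],0.7],[[0,0,0],[0,0,-21],0.7],[[0,0,0],[0,0,-28],0.7],[[0,0,0],[0,0,-35],0.7],[[0,0,0],[0,0,-42],0.7],[[0,0,0],[0,0,-49],0.7],[[0,0,0],[0,0,-56],0.7],[[0,0,0],[0,0,-63],0.7],[[0,0,0],[0,0,-70],0.7]]'

```text
clock: 15.42
tool_pos: [0.61, 0.0453, 0.2544]
orientation: [180.0, 0.0, -51.1]
force: [-0.6, 0.0, 0.0]
opening: 0.0262
gripper_force: 0.0
```

Request:
move_arm --motion '[[[0,0,0],[0,0,-7],0.7],[[0,0,0],[0,0,-14],0.7],[[0,0,0],[0,0,-21],0.7],[[0,0,0],[0,0,-28],0.7],[[0,0,0],[0,0,-34],0.7],[[0,0,0],[0,0,-34],0.7]]'

```text
clock: 15.92
tool_pos: [0.6101, 0.0453, 0.2544]
orientation: [180.0, 0.0, -17.2]
force: [0.1, 0.2, 0.2]
opening: 0.0261
gripper_force: 0.0
```

Run:
```python
from h import *
G=R.from_euler('xyz',[180,0,-17.2],degrees=True)*R.from_rotvec([0,10,0],degrees=True);e=G.as_euler('xyz',degrees=True)
to([.5901,.0188,.12],e);to([.5901,.0188,.068],e);print(e,ctrl.get_obs()['joint_pos'].round(1))
```

```text
t 15.9167 shift [-11.1  31.2 134.4] turn [2.000e-02 1.004e+01 1.000e-02]
t 15.9167 shift [-11.1  31.2 186.4] turn [2.000e-02 1.004e+01 1.000e-02]
[180.  -10.  -17.2] [ 22.5  14.4  -6.9  -0.  -68.8  50.3]
```

Request:
move_arm --motion '[[[-11,31,0],[0,5,0],0.7],[[-11,31,25],[0,10,0],0.7],[[-11,31,55],[0,10,0],0.7],[[-11,31,85],[0,10,0],0.7],[[-11,31,110],[0,10,0],0.7],[[-11,31,130],[0,10,0],0.7],[[-11,31,134],[0,10,0],0.7],[[-11,31,134],[0,10,0],0.7],[[-11,31,134],[0,10,0],0.7]]'

```text
clock: 16.67
tool_pos: [0.5913, 0.0198, 0.1216]
orientation: [-180.0, -10.0, -17.5]
force: [-0.8, 0.6, 0.9]
opening: 0.0264
gripper_force: 0.0
```

Run:
```python
from h import *
to([.5901,.0188,.068],[180,-10,-17.2])
```

```text
t 16.6667 shift [-10.1   1.3  52.7] turn [ 0.04 -0.04 -0.3 ]
```

Request:
move_arm --motion '[[[-4,1,18],[0,0,0],0.7],[[-7,1,34],[0,0,0],0.7],[[-9,1,45],[0,0,0],0.7],[[-10,1,51],[0,0,0],0.7],[[-10,1,52.5],[0,0,0],0.7],[[-10,1,52.5],[0,0,0],0.7]]'

```text
clock: 17.17
tool_pos: [0.5904, 0.0194, 0.0682]
orientation: [-180.0, -10.1, -17.4]
force: [0.6, -0.6, 1.0]
opening: 0.0264
gripper_force: 0.0
```

Request:
move_arm --motion '[[[0,0,0],[0,0,0],1],[[0,0,0],[0,0,0],1],[[0,0,0],[0,0,0],1],[[0,0,0],[0,0,0],1],[[0,0,0],[0,0,0],1],[[0,0,0],[0,0,0],1],[[0,0,0],[0,0,0],1]]'

```text
clock: 17.75
tool_pos: [0.5899, 0.0187, 0.0682]
orientation: [180.0, -10.0, -17.4]
force: [0.9, -5.8, 5.3]
opening: 0.0097
gripper_force: 30.0
```

Run:
```python
from h import *
o=ctrl.get_obs();Rt=R.from_euler('xyz',o['orientation'],degrees=True);ax=Rt.inv().apply([0,0,-1])
for d in (7,14,21,28,35,40,42): print(d,(ax*d).round(1))
print(o['joint_pos'].round(1))
```

```text
7 [-1.2 -0.   6.9]
14 [-2.4 -0.  13.8]
21 [-3.7 -0.  20.7]
28 [-4.9 -0.  27.6]
35 [-6.1 -0.  34.5]
40 [-7.  -0.  39.4]
42 [-7.3 -0.  41.4]
[ 24.6  18.3 -35.8  13.9 -29.2  36.3]
```

Request:
move_arm --motion '[[[0,0,0],[-0.9,0,5],1],[[0,0,0],[-1.7,0,9.8],1],[[0,0,0],[-2.6,0,14.8],1],[[0,0,0],[-3.5,0,19.7],1],[[0,0,0],[-4.3,0,24.6],1],[[0,0,0],[-4.9,0,27.6],1],[[0,0,0],[-4.9,0,27.6],1]]'

```text
clock: 18.33
tool_pos: [0.5901, 0.0189, 0.0682]
orientation: [179.9, -10.1, -45.6]
force: [-0.5, -5.2, 8.0]
opening: 0.0097
gripper_force: 30.0
```

```bash
cat > meas.py <<'E'
from h import *
import sys
# change of the dial as seen by the side camera (rectified to module frame)
from k import c,C,S
def rect(name,im,z=.037):
    src=[];dst=[]
    for X,Y in((-.065,-.07),(-.065,.07),(.065,.07),(.065,-.07)):
        src.append(w2px(name,[c[0]+C*X-S*Y,c[1]+S*X+C*Y,z]));dst.append([(0.07-Y)*4000,(0.065-X)*4000])
    return cv2.warpPerspective(im,cv2.getPerspectiveTransform(np.float32(src),np.float32(dst)),(560,520),flags=cv2.INTER_CUBIC)
def pointer(r,piv=(155,329)):
    g=cv2.cvtColor(r,cv2.COLOR_BGR2GRAY).astype(float);best=[]
    for a in np.arange(-20,50,.5):
        t=np.radians(a);s=[g[int(piv[1]-q*np.cos(t)),int(piv[0]+q*np.sin(t))] for q in range(35,105,2)]
        best.append((np.mean(s),a))
    return sorted(best)[:4]
E
python3 - <<'E'
from meas import *
print(pointer(cv2.imread('pics/rect37.png')))
s=snap('side','side9')['color'];print(pointer(rect('side9',s)))
print(ctrl.get_obs()['joint_pos'].round(1))
E
```

```text
[(np.float64(89.85714285714286), np.float64(2.5)), (np.float64(90.4), np.float64(2.0)), (np.float64(90.4), np.float64(3.0)), (np.float64(92.22857142857143), np.float64(3.5))]
[(np.float64(205.97142857142856), np.float64(18.0)), (np.float64(206.31428571428572), np.float64(18.5)), (np.float64(206.45714285714286), np.float64(17.5)), (np.float64(206.71428571428572), np.float64(19.0))]
[ 26.1  19.6 -34.8  17.4 -33.6   4. ]
```

Request:
move_arm --motion '[[[0,0,0],[-0.9,0,5],1],[[0,0,0],[-1.7,0,9.8],1],[[0,0,0],[-2.4,0,13.6],1],[[0,0,0],[-2.4,0,13.6],1],[[0,0,0],[-2.4,0,13.6],1],[[0,0,0],[-2.4,0,13.6],0.7],[[0,0,0],[-2.4,0,13.6],0.7],[[0,0,0],[-2.4,0,13.6],0.7]]'

```text
clock: 19.05
tool_pos: [0.5897, 0.0195, 0.0673]
orientation: [180.0, -10.0, -59.2]
force: [-0.1, 1.5, -0.0]
opening: 0.0236
gripper_force: 0.0
```

Request:
move_arm --motion '[[[0,0,0],[0,0,0],0.7],[[5,0,-27],[0,0,0],0.7],[[10,0,-57],[0,0,0],0.7],[[15,0,-87],[0,0,0],0.7],[[21,0,-117],[0,0,0],0.7],[[26,0,-147],[0,0,0],0.7],[[32,0,-180],[0,0,0],0.7],[[32,0,-180],[0,0,0],0.7]]'

```text
clock: 19.72
tool_pos: [0.593, 0.0201, 0.2575]
orientation: [-179.4, -10.2, -59.3]
force: [0.7, 0.4, 1.2]
opening: 0.0266
gripper_force: 0.0
```

Run:
```python
from meas import *
s=snap('side','side10')['color'];t=snap('top','top10')['color'];w=snap('wrist','w10')['color']
for n,i in(('side10',s),('top10',t),('w10',w)):
    r=rect(n,i);cv2.imwrite('pics/r_'+n+'.png',r);print(n,[(round(float(x),1),float(y)) for x,y in pointer(r)])
    hsv=cv2.cvtColor(r,cv2.COLOR_BGR2HSV);red=((hsv[...,0]<8)|(hsv[...,0]>172))&(hsv[...,1]>110)&(hsv[...,2]>80);red[:,300:]=0
    q=np.argwhere(red);print('red',len(q),q.mean(0)[::-1] if len(q) else '')
    if len(q): d=q.mean(0)[::-1]-[155,329];print('mark angle',np.degrees(np.arctan2(d[0],-d[1])))
# cover blue top height & spudger in rest check
a=cv2.imread('pics/t7.png');hsv=cv2.cvtColor(t,cv2.COLOR_BGR2HSV);y=(hsv[...,0]>22)&(hsv[...,0]<34)&(hsv[...,1]>150);y[:150]=0;y[230:]=0;y[:,:325]=0;y[:,360:]=0;q=np.argwhere(y);print('yellow rest',len(q),q.mean(0)[::-1],q.min(0),q.max(0))
o0=cv2.imread('pics/top0.png');hsv=cv2.cvtColor(o0,cv2.COLOR_BGR2HSV);y=(hsv[...,0]>22)&(hsv[...,0]<34)&(hsv[...,1]>150);y[:150]=0;y[230:]=0;y[:,:325]=0;y[:,360:]=0;q=np.argwhere(y);print('at start',len(q),q.mean(0)[::-1],q.min(0),q.max(0))
o=ctrl.get_obs();print(o['tool_pos'],o['orientation'])
```

```text
side10 [(102.2, 21.5), (102.5, 21.0), (103.3, 20.5), (103.3, 22.0)]
red 712 [209.90449438 197.33286517]
mark angle 22.635876579220987
top10 [(60.7, 22.0), (60.8, 21.5), (60.9, 21.0), (60.9, 22.5)]
red 0 
w10 [(115.4, 23.5), (115.8, 23.0), (116.3, 24.0), (117.7, 22.5)]
red 190 [206.08421053 208.36315789]
mark angle 22.950445862102093
yellow rest 94 [343.91489362 197.38297872] [177 341] [213 347]
at start 97 [345.5257732  197.11340206] [177 342] [213 349]
[0.58970354 0.01930897 0.25021238] [-179.98690121   -9.99043227  -59.26086285]
```

The pointer reads 23.5° and the mark about 23°, within the 5° tolerance. The spudger is back in its rest, and the gripper is well clear.

```bash
python3 -c "
from plant import ctrl
print(ctrl.close_job())"
```

```text
the job is handed in; nothing more can be done
None
```

The job is handed in at about 20 s on the robot clock, with no verdict returned: I levered the cover open with the small spudger to about 1.8 rad (estimated from the blade path), laid the spudger back in its rest, and turned the knob until the pointer was within about 0.5° of the red mark.

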